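# Touch sequence on the surgical skills trainer

### The job

Run the touch drill on the surgical skills trainer: with the fingertips, lightly touch the caps of three targets, first the large round disc, then the bar, then the cross, so that each sinks about halfway and stays there, and none is ever pushed down onto its stop. Pick nothing up and do not shift the targets, leave the target with the small round cap and everything else as it stands, and finish with the fingers clear.

Things in the scene. Friction and masses are not known exactly. Their poses are not given: they have to be found in the camera images.
- trainer: surgical skills trainer, fixed: a black foot 290 x 450 x 20 mm with a white perforated deck 250 x 410 mm on it, deck top 60 mm above the table. The four touch targets, two grey cones and a rubber ring stand on it, the targets' centres at least 105 mm apart. Origin: centre of its underside; x across the short side, y along the long side.
- disc_target: touch target whose white cap is a large flat round disc, 46 mm across. First to be touched. The cap is 8 mm thick and sits centred on a thin steel stem; its flat top is 56 mm above the underside of the target while the cap is up (116 mm above the table). The target stands loose on the white deck, dark round base 64 mm across and 28 mm high, about 0.5 kg. Origin: centre of the underside of the base, z up.
- disc_top (a point): centre of the top face of the disc cap; it goes down with the cap
- disc_cap (a joint): how far this cap has been pushed down, m: 0 = fully up (all start so), 0.018 = on its stop. It moves straight down and stays where it is left. It begins to move at about 4 N and takes 0.2 N more per mm (5 N at 5 mm, 6 N at 10 mm, 7.6 N at the stop).
- bar_target: touch target whose white cap is a single straight bar, 50 x 16 mm (long side along the target's y axis). Second to be touched. The cap is 8 mm thick and sits centred on a thin steel stem; its flat top is 56 mm above the underside of the target while the cap is up (116 mm above the table). The target stands loose on the white deck, dark round base 64 mm across and 28 mm high, about 0.5 kg. Origin: centre of the underside of the base, z up.
- bar_top (a point): centre of the top face of the bar cap; it goes down with the cap
- bar_cap (a joint): how far this cap has been pushed down, m: 0 = fully up (all start so), 0.018 = on its stop. It moves straight down and stays where it is left. It begins to move at about 4 N and takes 0.2 N more per mm (5 N at 5 mm, 6 N at 10 mm, 7.6 N at the stop).
- cross_target: touch target whose white cap is a plus-shaped cross, 50 mm across with two arms 14 mm wide (along the target's x and y axes). Third to be touched. The cap is 8 mm thick and sits centred on a thin steel stem; its flat top is 56 mm above the underside of the target while the cap is up (116 mm above the table). The target stands loose on the white deck, dark round base 64 mm across and 28 mm high, about 0.5 kg. Origin: centre of the underside of the base, z up.
- cross_top (a point): centre of the top face of the cross cap; it goes down with the cap
- cross_cap (a joint): how far this cap has been pushed down, m: 0 = fully up (all start so), 0.018 = on its stop. It moves straight down and stays where it is left. It begins to move at about 4 N and takes 0.2 N more per mm (5 N at 5 mm, 6 N at 10 mm, 7.6 N at the stop).
- small_target: touch target whose white cap is a small round knob only 20 mm across. Not part of the sequence: leave it alone. The cap is 8 mm thick and sits centred on a thin steel stem; its flat top is 56 mm above the underside of the target while the cap is up (116 mm above the table). The target stands loose on the white deck, dark round base 64 mm across and 28 mm high, about 0.5 kg. Origin: centre of the underside of the base, z up.
- small_top (a point): centre of the top face of the small round cap; it goes down with the cap
- small_cap (a joint): how far this cap has been pushed down, m: 0 = fully up (all start so), 0.018 = on its stop. It moves straight down and stays where it is left. It begins to move at about 4 N and takes 0.2 N more per mm (5 N at 5 mm, 6 N at 10 mm, 7.6 N at the stop).
- cone_a: grey training cone on the deck, 32 mm across at the foot, 42 mm high; bystander, leave it alone
- cone_b: grey training cone on the deck, 32 mm across at the foot, 42 mm high; bystander, leave it alone
- spool: black rubber ring on the deck, 32 mm across, 16 mm high; bystander, leave it alone
- bowl: steel bowl, 120 mm across, 45 mm high, beside the trainer; bystander, leave it alone
- bottle: white bottle, 56 mm across, 130 mm high, beside the trainer; bystander, leave it alone
- jar: clear jar, 60 mm across, 70 mm high, beside the trainer; bystander, leave it alone
- holder: steel needle holder lying flat, 185 mm long, beside the trainer; origin between finger rings and jaws; bystander, leave it alone
Things that resemble listed ones, but are neither listed nor needed, are in the scene too. Leave any green or pink look-alike of the disc_target alone. Leave any red or yellow look-alike of the bar_target alone.

How it is judged (in metres and radians):
On the way, in this order (a step that is already met when the one before it is completed fails the run):
1. the fingers have touched the disc cap down by 3 mm or more (value of joint disc_cap between 0.003 and 0.016 m and contact force between the fingers and disc_target above 0.5 N), for 0.05 s.
2. the fingers have touched the bar cap down by 3 mm or more (value of joint bar_cap between 0.003 and 0.016 m and contact force between the fingers and bar_target above 0.5 N), for 0.05 s.
3. the fingers have touched the cross cap down by 3 mm or more (value of joint cross_cap between 0.003 and 0.016 m and contact force between the fingers and cross_target above 0.5 N), for 0.05 s.
At the end, for the whole second after the job is handed in: The disc, bar and cross caps are each 3 to 16 mm down (of 18 mm), the small round cap is less than 2 mm down, and all four targets stand upright (within 0.08 rad) and at rest within 15 mm of where they began (value of joint disc_cap between 0.003 and 0.016 m and value of joint bar_cap between 0.003 and 0.016 m and value of joint cross_cap between 0.003 and 0.016 m and value of joint small_cap below 0.002 m and distance of each of disc_target, bar_target, cross_target, small_target from where it was at the start of the episode below 0.015 m and angle between each of disc_target, bar_target, cross_target, small_target's own z axis and vertical below 0.08 rad and linear speed of each of disc_target, bar_target, cross_target, small_target below 0.02 m/s); the robot touches nothing.
It fails at once if a cap pushed onto its stop (more than 16 mm down) (value of joint any of disc_cap, bar_cap, cross_cap, small_cap above 0.016 m).
It fails at once if a cap touched down (2 mm) out of order, before the one ahead of it is down 3 mm ((value of joint bar_cap above 0.002 m and value of joint disc_cap below 0.003 m) or (value of joint cross_cap above 0.002 m and value of joint bar_cap below 0.003 m)).
It fails at once if the small round cap touched down (2 mm) (value of joint small_cap above 0.002 m).
It fails at once if a target lifted (8 mm), shifted (20 mm) or tipped (0.2 rad) (height (world z) of any of disc_target, bar_target, cross_target, small_target above 0.068 m or distance of any of disc_target, bar_target, cross_target, small_target from where it was at the start of the episode above 0.02 m or angle between any of disc_target, bar_target, cross_target, small_target's own z axis and vertical above 0.2 rad).
It fails at once if a bystander moved more than 25 mm (distance of any of cone_a, cone_b, spool, bowl, bottle, jar, holder from where it was at the start of the episode above 0.025 m).
It also fails if it takes over 56 s, if anything falls off the work surface, if the arm or the gripper's body presses on something with over 40 N, if the wrist force passes 120 N, or if a joint passes its speed limit or range.

### The arm

A 6-joint arm with a two-finger parallel gripper is mounted at the origin on the work surface. World frame = base frame: x ahead of the robot, y to its left, z up, the work surface at z = 0. Lengths are in m, angles in degrees, forces in N, time in s.
With the tool pointing down it reaches from about 0.25 to 0.725 m from the base axis. Payload 9.7 kg.
Tool frame: the origin (TCP) lies midway between the tips of the shut fingers; the grasp point (between the pads) lies 19 mm behind it (bot.pinch_z is the distance from the TCP to the grasp point, in m); z points along the fingers, y is the direction in which the jaws open and shut (so a half turn about z gives the same grasp; the last joint's range is limited). The gripper opens to 85 mm and grips with 20 to 120 N. Pads are 22 mm wide; open, the fingers measure 114 mm over their backs; the gripper's body (76 mm by 85 mm) begins 54 mm behind the grasp point. The pads swing forward as they close: fully open they stand 13 mm farther back than shut.
Start: joints at [0, 4.979, 10.078, 95.1, 0, 90], TCP at [0.55, -0, 0.231] pointing down, gripper open.
Joint ranges: [-179.16, 179.16], [-48.56, 103.87], [-65.8, 70.77], [-126.05, 130.52], [-82.76, 87.17], [-180, 180]. Speed limits (degrees/s): [127.2, 127.2, 147.25, 180, 180, 180].

### API

Orientations are given as [roll, pitch, yaw] about the fixed x, y, z axes, in that order (R = Rz(yaw) Ry(pitch) Rx(roll)).
In Python, from workcell import bot, imaging gives the robot as it stands.
- The arm moves only by the tool servo_tool, never from a script. Its argument "moves" is a list that holds one entry, the list of rows, each a list of 7 numbers: the turn, a rotation vector about the tool's x, y, z in rad, then the shift along the tool's x, y, z in cm, then the finger opening in cm, from 0 to 8.54. A call has 1 to 12 rows; each row shifts and turns the pose as measured when the row begins, along the tool's axes as they then stand; what a row does not reach is not made up. A row lasts 1/12 s, in which the tool goes at most 41.7 mm and 7.16 degrees, less where a joint would pass 70% of its speed; a pose out of reach is approached as far as the arm can. A call is refused whole if a number of a shift passes 4.17 or a number of a turn 0.125, either way. A call with a gripper value outside its range is refused whole. The fingers move at their own pace and stop on an object; "force" is the grip in N (left out, the last holds). Time passes only in rows, so rows that do not move let the fingers close. It gives the time, the measured TCP pose, the force and the opening at its end, in the units of the state.
- bot.get_obs(): the state, without advancing time (a new reading comes with each control period).
- imaging.camera(name): name is "scene" or "side" or "wrist"; returns the picture (420x560x3 uint8, blue, green, red); there is no depth.
- imaging.calibration(name): a dict with "fx", "fy", "cx", "cy" (pixels), "D" ([k1, k2, p1, p2, k3] as OpenCV has them; the pictures are not rectified), "camera_from_world" (4x4, takes a point from world to camera coordinates). Camera axes: x right, y down, z forward; pixel columns grow to the right and rows downward; lengths in m; the calibration is good to about 2 mm. A picture is of the moment at which its call begins: read the wrist's pose just before it. calibration takes no time and is no camera call; for the wrist camera it gives the pose at the moment of the call.
- bot.job_done(): hands the job in, once; it reports no verdict.
The state is a dict: "time": time; "q": joint angles; "qd": joint speeds; "joint_efforts": joint torques, N m; "ee_pos": TCP position; "tcp_rot": TCP orientation; "wrist_force": force on the tool from outside, world axes, zero at the start; "torque": the same for the moment, N m; "opening": finger opening in m.
Only numpy, scipy, OpenCV 4.12 (cv2) and the standard library are available. Lean on these libraries where they do the work, as an engineer would, in place of code of your own. Each camera call takes 0.05 s, during which the arm holds its last target.

## Working session

There is one attempt and no reset: what is moved stays moved. The work goes in short steps, Python scripts to look and compute and a tool call to move; the robot and the scene stay as the last step left them, time stands still between calls to the robot, and variables do not carry over. Pictures are saved under pics/ and viewed, and the job is handed in when it is done.

Besides the shell and the picture viewer there is one more tool, called after "Emit:" in YAML: its name, and indented under it one key for each argument. servo_tool: Moves the arm, as the interface text tells. Its arguments: {"type":"object","properties":{"moves":{"type":"array","items":{"type":"array","items":{"type":"array","items":{"type":"number"}}}},"force":{"type":"number"}},"required":["moves"]}

```bash
mkdir -p pics; ls
python3 - <<'E'
from workcell import bot, imaging
import cv2
for n in ["scene","side","wrist"]:
    cv2.imwrite(f"pics/{n}0.png", imaging.camera(n))
    c=imaging.calibration(n); print(n,c["fx"],c["cx"],c["cy"],c["D"]); print(c["camera_from_world"])
o=bot.get_obs(); print(o)
E
```

```text
pics
scene 467.99765827839286 275.5413636359111 213.80885133411792 [0.03230029 0.         0.         0.         0.        ]
[[-0.516915    0.85594683 -0.01240573  0.24760678]
 [ 0.48868046  0.2831585  -0.82523492 -0.18687654]
 [-0.70284443 -0.43263874 -0.56465337  1.63113581]
 [ 0.          0.          0.          1.        ]]
side 482.4047034493182 281.40633146389274 213.05946745750694 [0.00512831 0.         0.         0.         0.        ]
[[-0.98241873 -0.18656204 -0.00693072  0.50759738]
 [-0.09981969  0.55628885 -0.82497196  0.11029614]
 [ 0.15776393 -0.80977609 -0.56513116  1.36618115]
 [ 0.          0.          0.          1.        ]]
wrist 338.88578815061703 283.2259880681336 206.77664819992012 [-0.07729061  0.          0.          0.          0.        ]
[[ 9.99999424e-01  7.96193549e-04 -7.19804543e-04 -5.50208124e-01]
 [ 9.77786118e-04 -9.52359585e-01  3.04975843e-01 -4.05082257e-02]
 [-4.42692957e-04 -3.04976372e-01 -9.52359815e-01  3.80686717e-01]
 [ 0.00000000e+00  0.00000000e+00  0.00000000e+00  1.00000000e+00]]
{'time': 0.15, 'q': array([-1.60723562e-03,  5.00203526e+00,  1.00432489e+01,  9.50988706e+01,
        1.19986829e-04,  9.00004575e+01]), 'qd': array([-0.10001053, -0.04518402,  0.05550224, -0.07954651,  0.02088973,
       -0.06524497]), 'joint_efforts': array([-3.04631758e-03, -5.20762289e+01,  4.65044117e+01,  1.38444663e-02,
       -2.16874664e-04, -1.82086734e-05]), 'ee_pos': array([ 5.49817948e-01, -1.48264105e-05,  2.30748813e-01]), 'tcp_rot': array([-1.79942343e+02, -1.19526429e-04,  8.99979352e+01]), 'wrist_force': array([ 0.03000473, -0.50894603, -0.13947317]), 'torque': array([-0.01504089,  0.02476731,  0.0119392 ]), 'opening': 0.08531014387780816}
```

View pics/scene0.png

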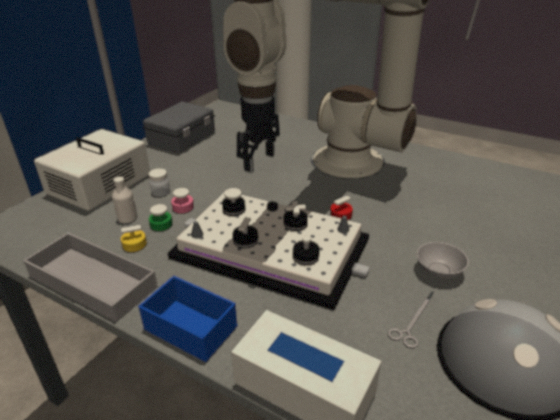

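View pics/side0.png

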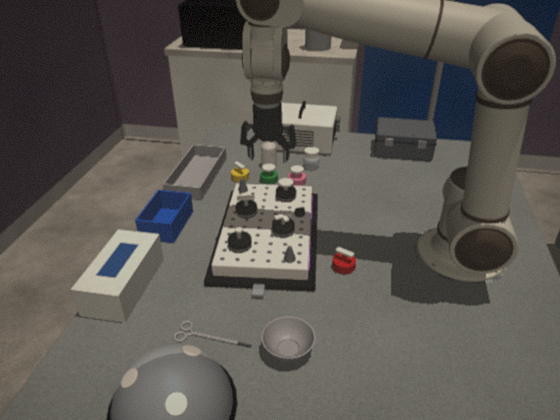

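View pics/wrist0.png

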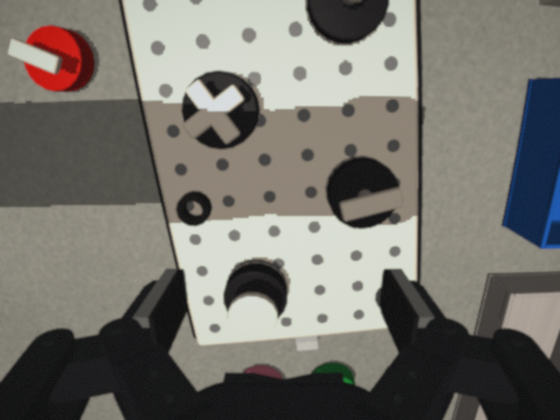

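The wrist view shows the cross at about (213,98), the bar at (370,205) and the disc at (253,312). The fourth base is at (345,10), with its cap out of view. I'll shut the fingers and move along +y to see all four.

Emit:
servo_tool:
  moves:
    - [[0, 0, 0, 0, 0, -1, 0], [0, 0, 0, 0, 0, -1, 0], [0, 0, 0, 0, 0, -1, 0], [0, 0, 0, 0, 0, -1, 0], [0, 0, 0, 0, 0, -1, 0], [0, 0, 0, 0, 0, -1, 0], [0, 0, 0, 0, 0, 0, 0]]

```text
time: 0.73
ee_pos: [0.5493, -0.0, 0.2975]
tcp_rot: [-179.9, -0.0, 90.0]
wrist_force: [0.2, 0.0, 0.7]
opening: 0.0005
```

Run:
```python
from workcell import bot, imaging
import cv2
cv2.imwrite("pics/wrist1.png", imaging.camera("wrist"))
s=cv2.imread("pics/scene0.png")[175:295,160:380]
cv2.imwrite("pics/scene0z.png",cv2.resize(s,None,fx=3.6,fy=3.6,interpolation=cv2.INTER_CUBIC))
s=cv2.imread("pics/side0.png")[140:300,200:370]
cv2.imwrite("pics/side0z.png",cv2.resize(s,None,fx=3.6,fy=3.6,interpolation=cv2.INTER_CUBIC))
```

```text
(no output)
```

View pics/wrist1.png

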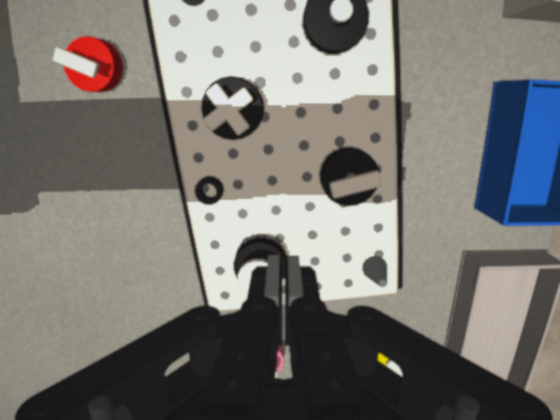

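View pics/scene0z.png

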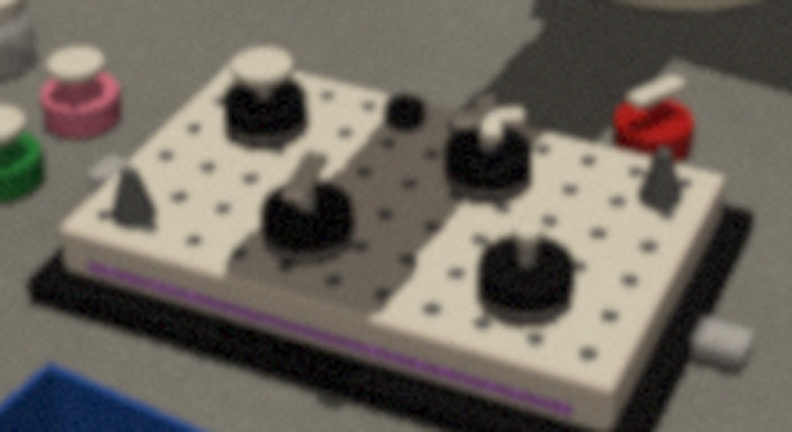

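View pics/side0z.png

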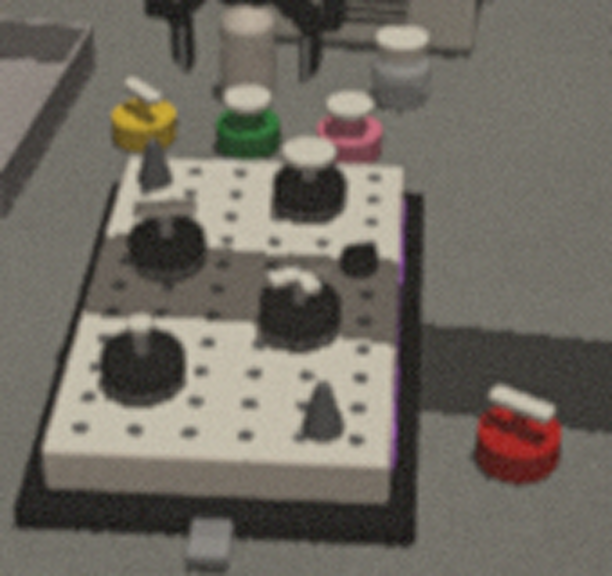

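The large disc is at the far -y end and the cross and bar are mid-deck. The small knob is near (342,12) in the wrist view, at the +y end. Next I'll turn pixels into points.

```bash
cat > h.py <<'E'
import numpy as np, cv2
def ray(c,uv,z):
    K=np.array([[c["fx"],0,c["cx"]],[0,c["fy"],c["cy"]],[0,0,1]])
    p=cv2.undistortPoints(np.array([[uv]],float),K,np.array(c["D"],float))[0,0]
    T=np.array(c["camera_from_world"]);R=T[:3,:3];C=-R.T@T[:3,3];d=R.T@np.array([*p,1])
    return (C+d*(z-C[2])/d[2])
E
python3 - <<'E'
from workcell import bot, imaging
import cv2,numpy as np
from h import ray
w1=imaging.calibration("wrist");s=imaging.calibration("scene");d=imaging.calibration("side")
z=lambda x,y,ox,oy:(ox+(x+.5)/3.6-.5,oy+(y+.5)/3.6-.5)
print("disc scene",ray(s,z(262,66,160,175),.116)[:2],"side",ray(d,z(309,151,200,140),.116)[:2])
print("cross w",ray(w1,(230,110),.116)[:2],"side",ray(d,z(292,282,200,140),.116)[:2])
print("bar w",ray(w1,(354,184),.116)[:2],"side",ray(d,z(165,204,200,140),.116)[:2])
print("small w",ray(w1,(342,9),.116)[:2],"side",ray(d,z(139,320,200,140),.116)[:2])
im=cv2.imread("pics/wrist1.png"); g=cv2.cvtColor(im,cv2.COLOR_BGR2GRAY)
cv2.imwrite("pics/w1z.png",cv2.resize(im[60:220,180:400],None,fx=3.6,fy=3.6,interpolation=cv2.INTER_CUBIC))
m=((g<45)).astype(np.uint8);m[230:]=0
n,_,st,ce=cv2.connectedComponentsWithStats(m)
for i in range(1,n):
    if st[i,4]>300: print(st[i],ce[i],ray(w1,tuple(ce[i]),.088)[:2])
E
```

```text
disc scene [ 0.52543198 -0.10386814] side [ 0.52312177 -0.10453444]
cross w [0.50023961 0.06833701] side [0.50103637 0.08761949]
bar w [ 0.6195972  -0.00224071] side [ 0.62242063 -0.00198598]
small w [0.60066827 0.15461975] side [0.60208074 0.15499853]
[144   0  41 205 497] [165.61368209 110.98390342] [0.43003419 0.06721907]
[ 304    0   63   53 1065] [346.61126761  28.47793427] [0.61009873 0.14398375]
[393   0   9 230 669] [397.91180867 110.32735426] [0.66601681 0.06801892]
[102  42  20  48 324] [114.38580247  68.0308642 ] [0.38134437 0.11005791]
[ 478   81   50  141 3885] [502.00952381 146.94851995] [0.78388142 0.0326311 ]
[215  87  48  52 711] [244.88748242 118.27285513] [0.51075443 0.05926445]
[ 321  148   57   50 1313] [344.75704494 165.31150038] [0.61454338 0.01107949]
[ 510  151   50   70 1041] [542.33237272 204.14505283] [ 0.84648228 -0.03138649]
[196 177  27  26 345] [208.37101449 189.6       ] [ 0.4689012  -0.01554078]
```

View pics/w1z.png

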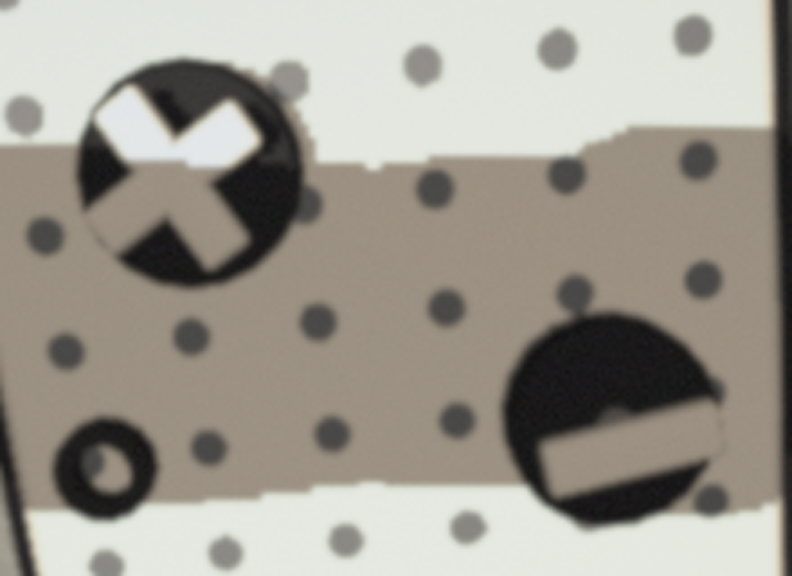

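Emit:
servo_tool:
  moves:
    - [[0, 0, 0, -2, -0.5, 0, 0], [0, 0, 0, -2.6, -0.6, 2, 0], [0, 0, 0, -2.6, -0.6, 3, 0], [0, 0, 0, -2, -0.5, 3, 0], [0, 0, 0, -1, -0.3, 2, 0], [0, 0, 0, 0, 0, 2, 0], [0, 0, 0, 0, 0, 1, 0], [0, 0, 0, 0, 0, 0, 0], [0, 0, 0, 0, 0, 0, 0]]

```text
time: 1.53
ee_pos: [0.5229, -0.1055, 0.1602]
tcp_rot: [-180.0, -0.0, 90.1]
wrist_force: [-0.4, -0.2, 0.8]
opening: 0.0
```

Run:
```python
from workcell import bot, imaging
import cv2
from h import *
o=bot.get_obs();print(o["ee_pos"],o["wrist_force"])
im=imaging.camera("wrist");cv2.imwrite("pics/wrist2.png",im)
for n in ("scene","side"):
    im=imaging.camera(n);c=imaging.calibration(n)
    u,_=cv2.projectPoints(np.array([[.5243,-.1042,.116]]),cv2.Rodrigues(c["camera_from_world"][:3,:3])[0],c["camera_from_world"][:3,3],np.array([[c["fx"],0,c["cx"]],[0,c["fy"],c["cy"]],[0,0,1]]),np.array(c["D"]))
    x,y=u[0,0].astype(int);print(n,x,y)
    cv2.imwrite(f"pics/{n}2.png",cv2.resize(im[y-60:y+40,x-50:x+50],None,fx=5,fy=5,interpolation=cv2.INTER_CUBIC))
a=cv2.imread("pics/scene2.png");b=cv2.imread("pics/side2.png")
cv2.imwrite("pics/pair2.png",cv2.resize(np.hstack([a,b]),(800,400)))
```

```text
[ 0.52290973 -0.10550692  0.16022249] [-0.44516861 -0.22280297  0.82780064]
scene 232 192
side 285 181
```

View pics/pair2.png

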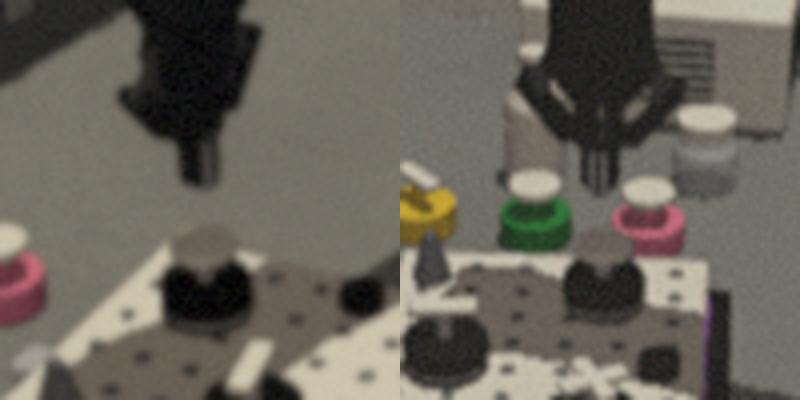

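View pics/wrist2.png

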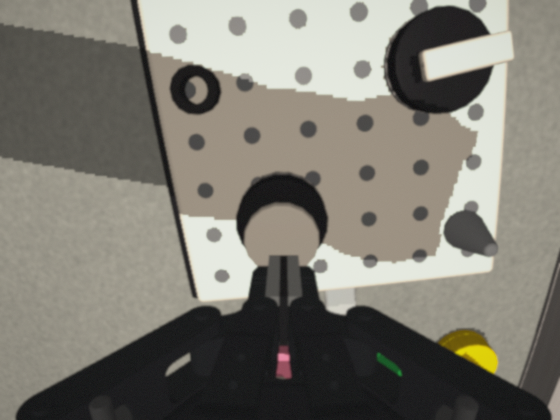

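The tip is centred over the disc in both views. I'll descend to just above it.

Emit:
servo_tool:
  moves:
    - [[0, 0, 0, 0, 0.1, 1, 0], [0, 0, 0, 0.1, 0, 1.2, 0], [0, 0, 0, 0, 0, 0.8, 0], [0, 0, 0, 0, 0, 0.5, 0], [0, 0, 0, 0, 0, 0, 0], [0, 0, 0, 0, 0, 0, 0]]

```text
time: 2.18
ee_pos: [0.5266, -0.1033, 0.1251]
tcp_rot: [179.7, 0.0, 90.3]
wrist_force: [0.4, 0.4, -0.7]
opening: 0.0004
```

Emit:
servo_tool:
  moves:
    - [[0, 0, 0, 0, 0, 0.3, 0], [0, 0, 0, 0, 0, 0.3, 0], [0, 0, 0, 0, 0, 0, 0], [0, 0, 0, 0, 0, 0, 0]]

```text
time: 2.52
ee_pos: [0.5268, -0.1033, 0.1189]
tcp_rot: [179.7, 0.0, 90.3]
wrist_force: [0.7, 0.1, -0.8]
opening: -0.0002
```

Emit:
servo_tool:
  moves:
    - [[0, 0, 0, 0, 0, 0.2, 0], [0, 0, 0, 0, 0, 0, 0]]

```text
time: 2.68
ee_pos: [0.527, -0.1034, 0.1171]
tcp_rot: [179.6, 0.0, 90.2]
wrist_force: [0.2, 0.8, -0.2]
opening: 0.0002
```

Emit:
servo_tool:
  moves:
    - [[0, 0, 0, 0, 0, 0.2, 0], [0, 0, 0, 0, 0, 0, 0]]

```text
time: 2.85
ee_pos: [0.5273, -0.1035, 0.1154]
tcp_rot: [179.6, 0.0, 90.2]
wrist_force: [0.7, 0.5, 0.3]
opening: -0.0002
```

Emit:
servo_tool:
  moves:
    - [[0, 0, 0, 0, 0, 0.2, 0], [0, 0, 0, 0, 0, 0, 0]]

```text
time: 3.02
ee_pos: [0.5275, -0.1035, 0.1138]
tcp_rot: [179.5, 0.0, 90.2]
wrist_force: [1.0, 0.3, -0.9]
opening: -0.0
```

Emit:
servo_tool:
  moves:
    - [[0, 0, 0, 0, -0.1, 0.1, 0], [0, 0, 0, 0, 0, 0, 0]]

```text
time: 3.18
ee_pos: [0.5271, -0.1036, 0.1131]
tcp_rot: [179.4, 0.1, 90.2]
wrist_force: [-0.5, 0.7, 0.5]
opening: -0.0
```

Emit:
servo_tool:
  moves:
    - [[0, 0, 0, 0, 0, 0.15, 0], [0, 0, 0, 0, 0, 0, 0]]

```text
time: 3.35
ee_pos: [0.5271, -0.1036, 0.1119]
tcp_rot: [179.4, 0.1, 90.2]
wrist_force: [-0.4, -0.1, -0.4]
opening: -0.0001
```

```bash
cat >> h.py <<'E'
def pair(name,p):
    from workcell import imaging
    out=[]
    for n in ("scene","side"):
        im=imaging.camera(n);c=imaging.calibration(n)
        u,_=cv2.projectPoints(np.array([p]),cv2.Rodrigues(c["camera_from_world"][:3,:3])[0],c["camera_from_world"][:3,3],np.array([[c["fx"],0,c["cx"]],[0,c["fy"],c["cy"]],[0,0,1]]),np.array(c["D"]))
        x,y=u[0,0].astype(int)
        out.append(cv2.resize(im[y-30:y+30,x-25:x+25],(400,480),interpolation=cv2.INTER_CUBIC))
    cv2.imwrite(name,np.hstack(out))
E
python3 - <<'E'
from workcell import bot
from h import *
pair("pics/p3.png",[.5243,-.1042,.116])
o=bot.get_obs();print(o["ee_pos"],o["wrist_force"])
E
```

```text
[ 0.52699488 -0.10356656  0.11175451] [-0.08191689  0.20077525  0.64928702]
```

View pics/p3.png

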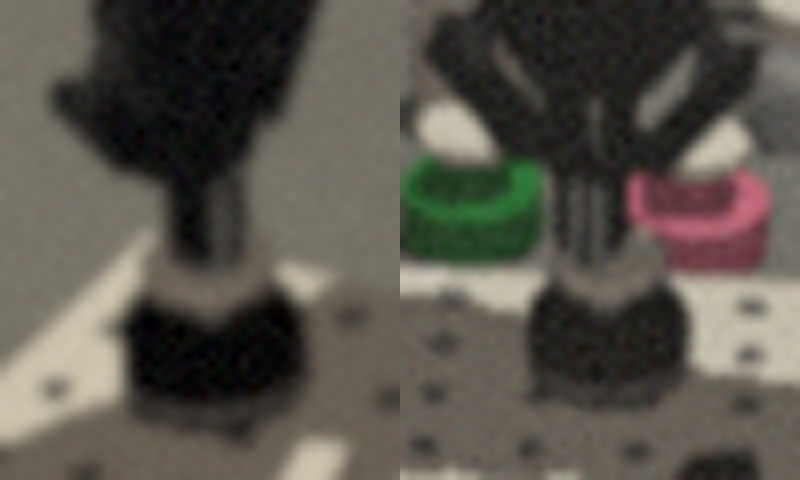

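Emit:
servo_tool:
  moves:
    - [[0, 0, 0, 0, -0.1, 0.1, 0]]

```text
time: 3.53
ee_pos: [0.5266, -0.1036, 0.1111]
tcp_rot: [179.4, 0.1, 90.3]
wrist_force: [2.8, 1.2, 3.9]
opening: 0.0002
```

Emit:
servo_tool:
  moves:
    - [[0, 0, 0, 0, 0, 0.1, 0]]

```text
time: 3.62
ee_pos: [0.5268, -0.1036, 0.1104]
tcp_rot: [179.3, 0.1, 90.3]
wrist_force: [-1.7, -0.1, 4.4]
opening: -0.0001
```

Emit:
servo_tool:
  moves:
    - [[0, 0, 0, 0, 0, 0.1, 0]]

```text
time: 3.7
ee_pos: [0.5268, -0.1036, 0.1097]
tcp_rot: [179.3, 0.1, 90.3]
wrist_force: [-1.5, -0.1, 5.0]
opening: 0.0001
```

Contact came at z of about 0.1115 (a 4 N step), so I aim for about 0.104.

Emit:
servo_tool:
  moves:
    - [[0, 0, 0, 0, 0, 0.15, 0], [0, 0, 0, 0, 0, 0.15, 0], [0, 0, 0, 0, 0, 0.15, 0]]

```text
time: 3.95
ee_pos: [0.5268, -0.1036, 0.1058]
tcp_rot: [179.3, 0.1, 90.3]
wrist_force: [-0.6, 0.9, 5.8]
opening: -0.0
```

Emit:
servo_tool:
  moves:
    - [[0, 0, 0, 0, 0, 0.15, 0], [0, 0, 0, 0, 0, 0.1, 0], [0, 0, 0, 0, 0, 0, 0]]

```text
time: 4.2
ee_pos: [0.5267, -0.1036, 0.1036]
tcp_rot: [179.2, 0.1, 90.3]
wrist_force: [1.0, -0.5, 1.4]
opening: -0.0001
```

Emit:
servo_tool:
  moves:
    - [[0, 0, 0, 0, 0, -0.5, 0], [0, 0, 0, 0, 0, -1.5, 0], [0, 0, 0, 0, 0, -2, 0], [0, 0, 0, 0, 0, -2, 0], [0, 0, 0, 0, 0, 0, 0], [0, 0, 0, 0, 0, 0, 0]]

```text
time: 4.7
ee_pos: [0.5233, -0.1033, 0.1633]
tcp_rot: [179.7, 0.0, 90.2]
wrist_force: [-0.3, -0.4, -0.8]
opening: -0.0003
```

Run:
```python
from workcell import bot
from h import *
pair("pics/p4.png",[.5243,-.1042,.116])
o=bot.get_obs();print(o["ee_pos"],o["wrist_force"])
a=cv2.imread("pics/scene0.png")
# same crops of the initial images
from workcell import imaging
out=[]
for n in ("scene","side"):
    im=cv2.imread(f"pics/{n}0.png");c=imaging.calibration(n)
    u,_=cv2.projectPoints(np.array([[.5243,-.1042,.116]]),cv2.Rodrigues(c["camera_from_world"][:3,:3])[0],c["camera_from_world"][:3,3],np.array([[c["fx"],0,c["cx"]],[0,c["fy"],c["cy"]],[0,0,1]]),np.array(c["D"]))
    x,y=u[0,0].astype(int); print(x,y)
    out.append(cv2.resize(im[y-30:y+30,x-25:x+25],(400,480),interpolation=cv2.INTER_CUBIC))
cv2.imwrite("pics/p4b.png",np.hstack(out))
```

```text
[ 0.52315847 -0.10326737  0.16281954] [ 0.31126697  0.91368697 -0.03300229]
232 192
285 181
```

View pics/p4.png

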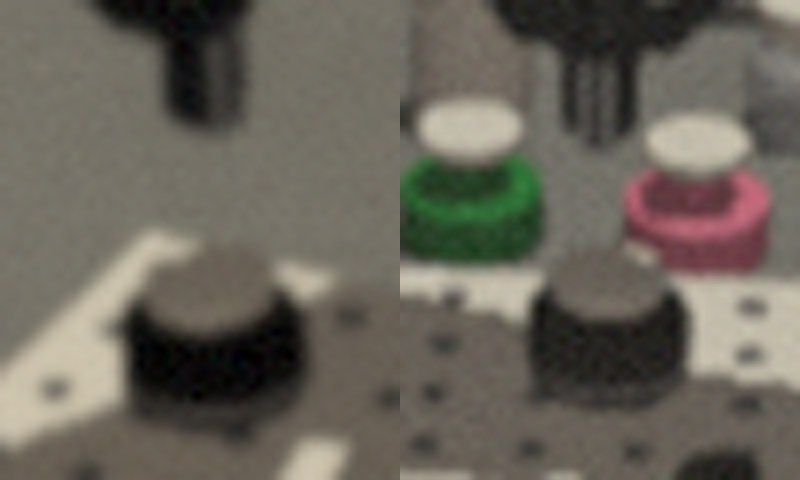

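View pics/p4b.png

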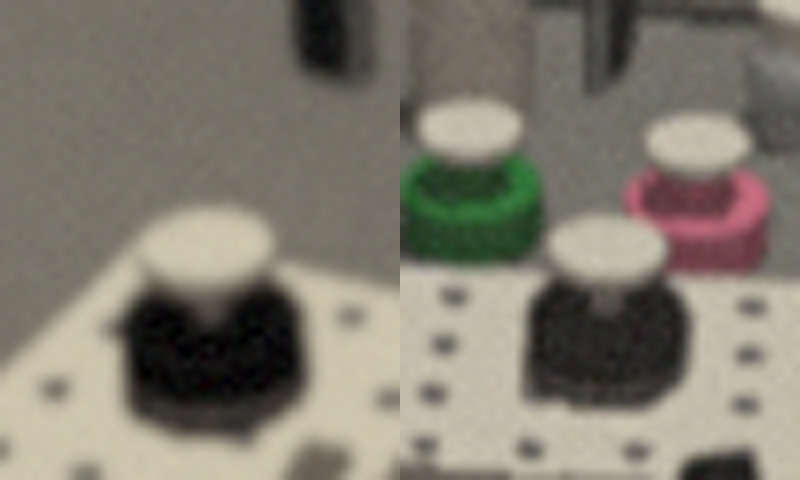

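The cap dropped 34-42 zoomed px, which looks deeper than the force readings implied: hold rows let the force relax. I'll measure the depth properly from edge profiles.

```bash
cat >> h.py <<'E'
def proj(c,p):
    T=np.array(c["camera_from_world"])
    u,_=cv2.projectPoints(np.atleast_2d(np.array(p,float)),cv2.Rodrigues(T[:3,:3])[0],T[:3,3],np.array([[c["fx"],0,c["cx"]],[0,c["fy"],c["cy"]],[0,0,1]]),np.array(c["D"],float))
    return u[:,0]
E
python3 - <<'E'
from workcell import bot,imaging
from h import *
for n in ("scene","side"):
    c=imaging.calibration(n)
    a=cv2.imread(f"pics/{n}0.png",0).astype(float)
    b=np.mean([cv2.cvtColor(imaging.camera(n),cv2.COLOR_BGR2GRAY).astype(float) for _ in range(3)],axis=0)
    P=proj(c,[[.5243,-.1042,.116],[.5243,-.1042,.108],[.5243,-.1042,.098]]);print(n,P.round(1).tolist())
    x=int(round(P[0,0]));y=int(round(P[0,1]))
    for im in (a,b):
        print([int(round(v)) for v in im[y-10:y+22,x-2:x+3].mean(1)], "start row",y-10)
    Q=proj(c,[[.5243+.023*np.cos(t),-.1042+.023*np.sin(t),.116-d] for d in (0,.008,.012,.016) for t in np.linspace(0,6.28,60)]).reshape(4,60,2)
    print("top ellipse rows d=0,8,12,16mm",Q[:,:,1].min(1).round(1),Q[:,:,1].max(1).round(1))
E
```

```text
scene [[232.6, 192.7], [232.8, 195.3], [233.0, 198.5]]
[115, 114, 114, 118, 135, 166, 188, 196, 196, 196, 196, 196, 191, 175, 143, 109, 83, 67, 56, 38, 23, 7, 10, 11, 16, 14, 7, 8, 17, 34, 52, 54] start row 183
[114, 114, 114, 114, 114, 114, 115, 115, 118, 116, 108, 100, 97, 97, 97, 98, 101, 106, 106, 94, 66, 33, 13, 8, 7, 10, 8, 9, 15, 33, 51, 51] start row 183
top ellipse rows d=0,8,12,16mm [188.2 190.8 192.  193.3] [197.4 200.  201.2 202.5]
side [[285.1, 181.6], [285.1, 183.9], [285.1, 186.7]]
[114, 113, 115, 113, 115, 131, 168, 185, 188, 188, 187, 190, 183, 157, 113, 82, 72, 66, 51, 38, 39, 39, 40, 35, 39, 34, 38, 55, 56, 77, 141, 185] start row 172
[114, 113, 113, 115, 112, 113, 113, 112, 109, 104, 99, 97, 96, 97, 97, 99, 107, 110, 90, 50, 33, 33, 36, 33, 36, 35, 39, 54, 57, 58, 78, 97] start row 172
top ellipse rows d=0,8,12,16mm [177.8 180.  181.1 182.3] [185.5 187.8 188.9 190.1]
```

The side view gives a clean reading of about 10-12 mm, which agrees with the tip at 0.1036 against a cap top of 0.116. The disc cap is about 12 mm down, so it's safe. For the next two I'll trust z and stop near 0.107. Next is the bar.

Emit:
servo_tool:
  moves:
    - [[0, 0, 0, 1, 1, 0, 0], [0, 0, 0, 2, 2, 0, 0], [0, 0, 0, 2.5, 2.5, 0, 0], [0, 0, 0, 2, 2, 0, 0], [0, 0, 0, 1, 1, 0, 0], [0, 0, 0, 0.5, 0.5, 0, 0], [0, 0, 0, 0, 0, 0, 0], [0, 0, 0, 0, 0, 0, 0]]

```text
time: 5.77
ee_pos: [0.6178, -0.006, 0.1603]
tcp_rot: [179.9, -0.0, 90.1]
wrist_force: [0.2, -0.1, -0.3]
opening: -0.0001
```

Run:
```python
from workcell import bot,imaging
from h import *
o=bot.get_obs();print(o["ee_pos"],o["tcp_rot"],o["wrist_force"])
c=imaging.calibration("wrist");im=imaging.camera("wrist");print(proj(c,[[.621,-.002,.116],[.498,.072,.116],[.6,.1546,.116]]))
cv2.imwrite("pics/wrist5.png",im)
pair("pics/p5.png",[.621,-.002,.116])
```

```text
[ 0.61784733 -0.00596384  0.16030689] [ 1.79864151e+02 -4.09799412e-03  9.01364443e+01] [ 0.2152499  -0.06065783 -0.32320502]
[[287.46050562 228.85721004]
 [ 64.98842683 102.21627863]
 [246.0620185  -74.46935432]]
```

View pics/wrist5.png

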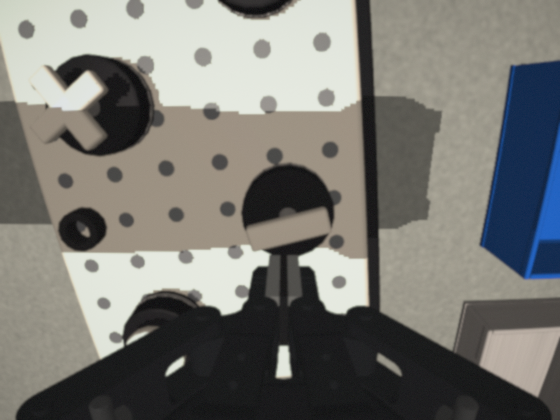

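View pics/p5.png

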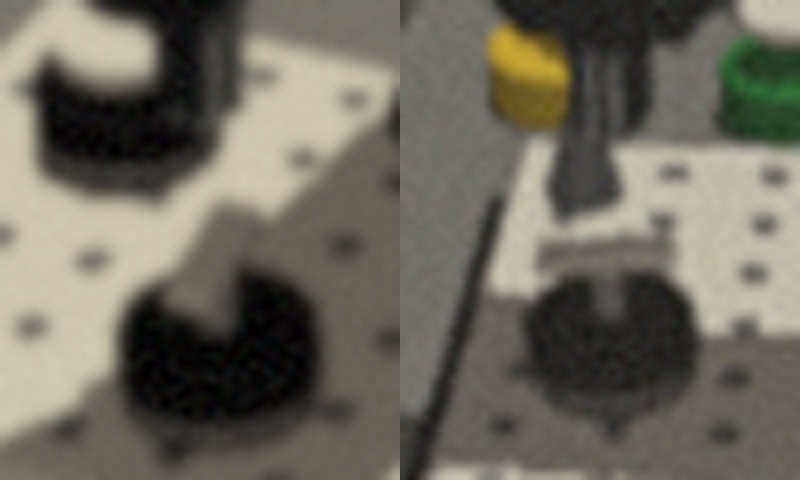

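The bar cap centre is at about (289,229) in the wrist view against a predicted (287,229). The cross is at (68,103), also close to its prediction. I'll nudge the tip over and descend.

Emit:
servo_tool:
  moves:
    - [[0, 0, 0, 0.2, 0.2, 1, 0], [0, 0, 0, 0.1, 0.1, 1, 0], [0, 0, 0, 0, 0, 1, 0], [0, 0, 0, 0, 0, 0.5, 0], [0, 0, 0, 0, 0, 0, 0], [0, 0, 0, 0, 0, 0, 0]]

```text
time: 6.42
ee_pos: [0.6189, -0.0063, 0.122]
tcp_rot: [179.8, 0.0, 89.8]
wrist_force: [0.1, 0.1, 0.9]
opening: 0.0002
```

Emit:
servo_tool:
  moves:
    - [[0, 0, 0, 0.3, 0.2, 0, 0], [0, 0, 0, 0.2, 0.1, 0, 0], [0, 0, 0, 0, 0, 0, 0], [0, 0, 0, 0, 0, 0, 0]]

```text
time: 6.75
ee_pos: [0.6224, -0.0009, 0.1226]
tcp_rot: [179.8, 0.0, 89.8]
wrist_force: [-0.1, -0.4, -0.0]
opening: -0.0
```

Good; 1.5 mm from centre. Now I'll press in small steps.

Emit:
servo_tool:
  moves:
    - [[0, 0, 0, 0, 0, 0.3, 0], [0, 0, 0, 0, 0, 0.2, 0], [0, 0, 0, 0, 0, 0.2, 0]]

```text
time: 7.0
ee_pos: [0.6231, -0.0006, 0.1163]
tcp_rot: [179.7, 0.0, 89.9]
wrist_force: [-0.7, 0.3, -0.0]
opening: -0.0001
```

Emit:
servo_tool:
  moves:
    - [[0, 0, 0, 0, 0, 0.2, 0]]

```text
time: 7.08
ee_pos: [0.6232, -0.0007, 0.1143]
tcp_rot: [179.7, 0.0, 89.8]
wrist_force: [-0.8, -0.5, 4.6]
opening: 0.0001
```

Emit:
servo_tool:
  moves:
    - [[0, 0, 0, 0, 0, 0.2, 0]]

```text
time: 7.17
ee_pos: [0.6232, -0.0007, 0.1126]
tcp_rot: [179.7, 0.0, 89.9]
wrist_force: [-1.5, 0.1, 4.8]
opening: 0.0
```

Emit:
servo_tool:
  moves:
    - [[0, 0, 0, 0, 0, 0.15, 0]]

```text
time: 7.25
ee_pos: [0.6232, -0.0007, 0.1112]
tcp_rot: [179.6, 0.0, 89.8]
wrist_force: [-1.0, 0.1, 4.5]
opening: -0.0001
```

Contact was at 0.116, as expected, with the cap about 5 mm down. I'll take it to about 9 mm.

Emit:
servo_tool:
  moves:
    - [[0, 0, 0, 0, 0, 0.15, 0], [0, 0, 0, 0, 0, 0.15, 0], [0, 0, 0, 0, 0, 0.1, 0]]

```text
time: 7.5
ee_pos: [0.6232, -0.0007, 0.1078]
tcp_rot: [179.6, -0.0, 89.8]
wrist_force: [-2.1, 0.5, 5.3]
opening: -0.0001
```

Emit:
servo_tool:
  moves:
    - [[0, 0, 0, 0, 0, -0.5, 0], [0, 0, 0, 0, 0, -1.5, 0], [0, 0, 0, 0, 0, -2, 0], [0, 0, 0, 0.5, -0.8, -1.5, 0], [0, 0, 0, 1.5, -2.5, 0, 0], [0, 0, 0, 1.8, -3, 0, 0], [0, 0, 0, 1.8, -3, 0, 0], [0, 0, 0, 1, -2, 0, 0], [0, 0, 0, 0.5, -0.8, 0, 0], [0, 0, 0, 0, 0, 0, 0], [0, 0, 0, 0, 0, 0, 0]]

```text
time: 8.42
ee_pos: [0.4981, 0.0721, 0.1621]
tcp_rot: [179.7, 0.0, 89.7]
wrist_force: [0.6, -0.4, 0.6]
opening: -0.0001
```

Run:
```python
from workcell import bot,imaging
from h import *
o=bot.get_obs();print(o["ee_pos"],o["tcp_rot"],o["wrist_force"])
c=imaging.calibration("wrist");im=imaging.camera("wrist");print(proj(c,[[.499,.072,.116],[.621,-.002,.107]]))
cv2.imwrite("pics/wrist6.png",im)
pair("pics/p6.png",[.621,-.002,.116])
```

```text
[0.49806096 0.0720664  0.16213416] [1.79711864e+02 1.47538044e-02 8.97385273e+01] [ 0.61554283 -0.36001182  0.57281316]
[[283.5111082  233.9198749 ]
 [453.45148868 322.88857121]]
```

View pics/wrist6.png

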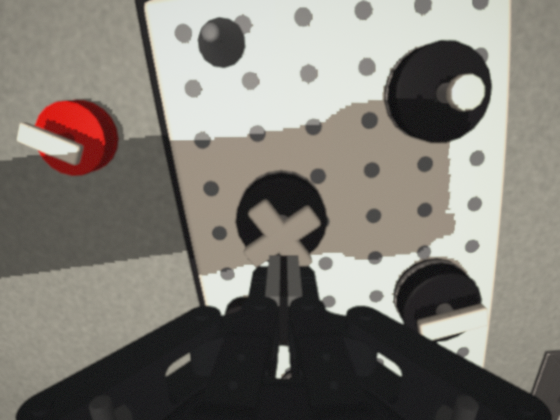

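View pics/p6.png

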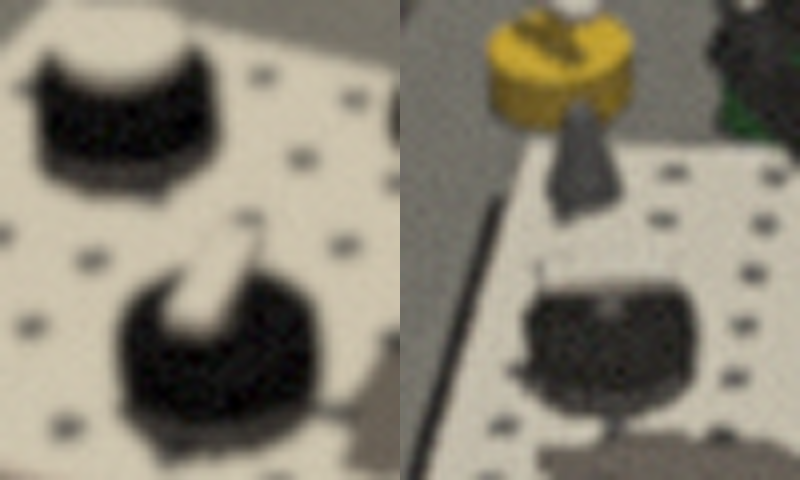

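The bar cap went down about 9 mm and its base hasn't moved. The cross centre is at about (284,232), against a predicted (283.5,234), so the tip is already above it. I'll descend.

Emit:
servo_tool:
  moves:
    - [[0, 0, 0, 0.1, 0.1, 1, 0], [0, 0, 0, 0, 0, 1, 0], [0, 0, 0, 0, 0, 1, 0], [0, 0, 0, 0, 0, 0.6, 0], [0, 0, 0, 0, 0, 0, 0], [0, 0, 0, 0, 0, 0, 0]]

```text
time: 9.07
ee_pos: [0.5013, 0.0708, 0.1187]
tcp_rot: [-180.0, 0.1, 89.5]
wrist_force: [-0.0, -0.2, -0.1]
opening: -0.0001
```

Emit:
servo_tool:
  moves:
    - [[0, 0, 0, 0.2, -0.2, -0.1, 0], [0, 0, 0, 0, 0, 0, 0], [0, 0, 0, 0, 0, 0, 0]]

```text
time: 9.32
ee_pos: [0.499, 0.0729, 0.1198]
tcp_rot: [-180.0, 0.1, 89.5]
wrist_force: [-0.1, 0.8, 0.5]
opening: -0.0003
```

Emit:
servo_tool:
  moves:
    - [[0, 0, 0, 0, 0, 0.15, 0], [0, 0, 0, 0, 0, 0.15, 0]]

```text
time: 9.48
ee_pos: [0.4995, 0.0732, 0.1178]
tcp_rot: [179.9, 0.1, 89.5]
wrist_force: [-0.3, -0.2, 0.0]
opening: 0.0
```

Emit:
servo_tool:
  moves:
    - [[0, 0, 0, 0, 0, 0.2, 0]]

```text
time: 9.57
ee_pos: [0.4997, 0.0732, 0.116]
tcp_rot: [179.9, 0.1, 89.5]
wrist_force: [-1.3, 1.3, 1.7]
opening: 0.0
```

Emit:
servo_tool:
  moves:
    - [[0, 0, 0, 0, 0, 0.2, 0]]

```text
time: 9.65
ee_pos: [0.4998, 0.0732, 0.1143]
tcp_rot: [179.9, 0.0, 89.5]
wrist_force: [-1.4, -0.4, 3.4]
opening: 0.0001
```

Emit:
servo_tool:
  moves:
    - [[0, 0, 0, 0, 0, 0.2, 0], [0, 0, 0, 0, 0, 0.15, 0], [0, 0, 0, 0, 0, 0.15, 0]]

```text
time: 9.9
ee_pos: [0.4998, 0.0732, 0.1097]
tcp_rot: [179.8, 0.0, 89.5]
wrist_force: [-1.4, -0.6, 5.5]
opening: 0.0002
```

Emit:
servo_tool:
  moves:
    - [[0, 0, 0, 0, 0, 0.15, 0], [0, 0, 0, 0, 0, 0.1, 0]]

```text
time: 10.07
ee_pos: [0.4998, 0.0732, 0.1074]
tcp_rot: [179.8, 0.0, 89.5]
wrist_force: [-2.5, 0.8, 5.1]
opening: -0.0
```

Now I'll lift clear and check everything.

Emit:
servo_tool:
  moves:
    - [[0, 0, 0, 0, 0, -0.5, 0], [0, 0, 0, 0, 0, -1.5, 0], [0, 0, 0, 0, 0, -3, 0], [0, 0, 0, 0, 0, -3, 0], [0, 0, 0, 0, 0, -3, 0], [0, 0, 0, 0, 0, -3, 0], [0, 0, 0, 0, -1, -3, 0], [0, 0, 0, 0, -1, -1, 0], [0, 0, 0, 0, 0, 0, 0], [0, 0, 0, 0, 0, 0, 0]]

```text
time: 10.9
ee_pos: [0.4777, 0.0733, 0.2919]
tcp_rot: [-179.9, 0.1, 89.5]
wrist_force: [0.5, -0.1, -0.2]
opening: -0.0
```

Run:
```python
from workcell import bot,imaging
from h import *
o=bot.get_obs();print(o["time"],o["ee_pos"],o["wrist_force"])
P=[[.5243,-.1042,.106],[.621,-.002,.107],[.499,.073,.107],[.601,.1548,.116]]
ims=[]
for n,(y0,y1,x0,x1) in (("scene",(175,295,160,380)),("side",(140,300,200,370))):
    im=imaging.camera(n);cv2.imwrite(f"pics/{n}7.png",im)
    print(n,proj(imaging.calibration(n),P).round(1).tolist())
    old=cv2.imread(f"pics/{n}0.png")
    k=400/(x1-x0)
    ims=[cv2.resize(i[y0:y1,x0:x1],None,fx=k,fy=k,interpolation=cv2.INTER_CUBIC) for i in (old,im)]
    cv2.imwrite(f"pics/{n}7z.png",np.hstack(ims))
im=imaging.camera("wrist");cv2.imwrite("pics/wrist7.png",im)
print(proj(imaging.calibration("wrist"),P).round(1).tolist())
```

```text
10.9 [0.47774014 0.07326723 0.29188342] [ 0.49112807 -0.11404916 -0.17095992]
scene [[232.8, 195.9], [244.0, 225.2], [295.6, 209.6], [305.1, 237.7]]
side [[285.1, 184.4], [246.1, 199.0], [282.5, 217.7], [238.7, 228.5]]
[[324.9, 329.0], [418.3, 248.6], [305.2, 180.7], [418.9, 94.8]]
```

View pics/scene7z.png

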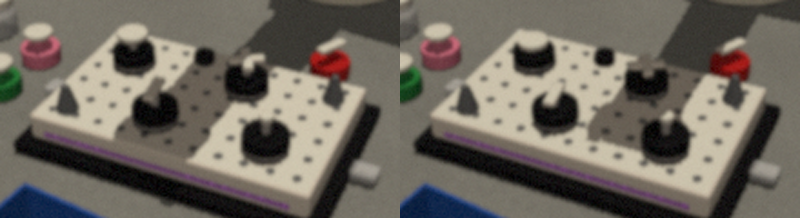

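View pics/side7z.png

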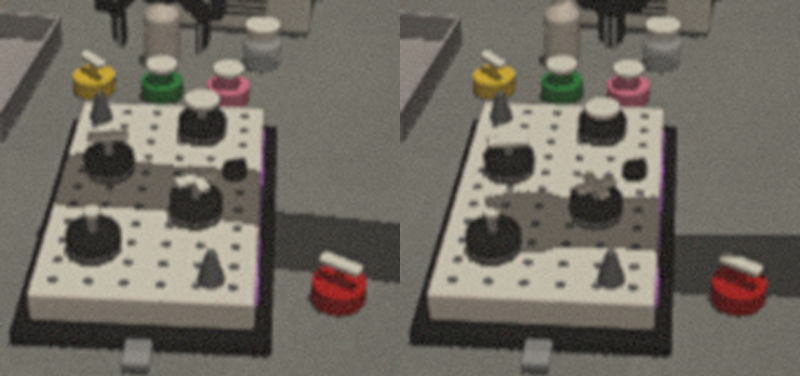

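View pics/wrist7.png

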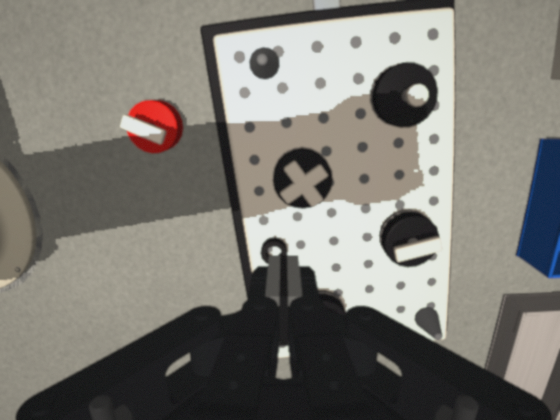

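All bases, cones, the ring and the look-alikes are where they were. The three caps sit lower and the small one is unchanged. The disc is now lit as it was at the start, so I'll recheck its depth and then hand in.

Run:
```python
from workcell import bot,imaging
from h import *
c=imaging.calibration("side");P=proj(c,[[.5243,-.1042,.116],[.5243,-.1042,.106]]);k=(P[1]-P[0])[1]/10
x,y=P[0].round().astype(int)
e=[]
for f in ("pics/side0.png","pics/side7.png"):
    p=cv2.imread(f,0)[y-12:y+20,x-3:x+4].astype(float).mean(1)
    i=p.argmax(); j=i+np.argmax(p[i:]<115); e.append(y-12+j-1+(p[j-1]-115)/(p[j-1]-p[j]))
print("front-edge rows",e,"depth mm",(e[1]-e[0])/k)
bot.job_done()
```

```text
front-edge rows [np.float64(185.8754098360656), np.float64(189.41296928327645)] depth mm 12.536071101633585
the job is handed in; nothing more can be done
```

I touched the disc, bar and cross caps in that order with the shut fingertips, lifted clear to z ≈ 0.29 m and handed the job in at about 11 s. No verdict is reported.

| Cap | Depth from fingertip height | Depth from camera | Peak force read |
|---|---|---|---|
| Disc | about 12.4 mm | about 12.5 mm (side view) | 5.8 N |
| Bar | about 8 mm | about 9 mm (side view, approximate) | 5.3 N |
| Cross | about 8.5 mm | seen lowered, not measured | 5.5 N |

- **Disc deeper than planned:** It is past halfway but inside the 3 to 16 mm band. I missed first contact because the force reading dropped during pauses, so I placed contact about 4.5 mm too low. For the bar and cross I read the force while moving.
- **Disagreement:** Right after the press, one disc estimate from the scene view gave about 17 mm. The bright deck edge behind the cap disturbed that reading. Other edges then gave 7 to 12 mm, and the final side-view check matched the fingertip height.
- **Other checks:** In the last pictures the small round cap looks untouched. By eye, no target base, cone, ring or look-alike has moved. The wrist force is back to zero within its noise.

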